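# Release the valve override that was left latched

## Task

After servicing, one of the four override keys on the valve manifold was left latched down. With closed fingertips tap each key lightly, one after the other from the left end to the right (as the robot sees them), to find the latched one without pushing a raised key home or releasing the latched one yet; then press the latched key home and let it spring up, so that all four keys stand raised. Only touch the keys: grasp nothing, and leave the things lying about where they are.

Things in the scene. Friction and masses are not known exactly. Their poses are not given: they have to be found in the camera images.
- manifold: fixed valve manifold: aluminium block with four black valve units, 104 x 226 mm, deck 58 mm high; origin at the centre of its underside, x away from the robot, y along the row to the robot's left. Keys on the deck's centre line at y = +75, +25, -25, -75 mm, the highest things on it. A tablet stands on the bench to its right: cross there with the fingertips 0.4 m up.
- unit_a: one of the four identical valve units with its key; origin on the manifold's deck (58 mm above the bench) under the centre of the key, axes as the manifold's. The letters say nothing about the place in the row.
- unit_b: one of the four identical valve units with its key; origin on the manifold's deck (58 mm above the bench) under the centre of the key, axes as the manifold's. The letters say nothing about the place in the row.
- unit_c: one of the four identical valve units with its key; origin on the manifold's deck (58 mm above the bench) under the centre of the key, axes as the manifold's. The letters say nothing about the place in the row.
- unit_d: one of the four identical valve units with its key; origin on the manifold's deck (58 mm above the bench) under the centre of the key, axes as the manifold's. The letters say nothing about the place in the row.
- key_a_top (a point): centre of the top of unit a's key, a white rectangular push key 26 x 28 mm; raised, its top is 12 mm above the deck; latched, 7 mm; pressed home (end stop), 3 mm
- key_b_top (a point): centre of the top of unit b's key, a white rectangular push key 26 x 28 mm; raised, its top is 12 mm above the deck; latched, 7 mm; pressed home (end stop), 3 mm
- key_c_top (a point): centre of the top of unit c's key, a white rectangular push key 26 x 28 mm; raised, its top is 12 mm above the deck; latched, 7 mm; pressed home (end stop), 3 mm
- key_d_top (a point): centre of the top of unit d's key, a white rectangular push key 26 x 28 mm; raised, its top is 12 mm above the deck; latched, 7 mm; pressed home (end stop), 3 mm
- key_a (a joint): how far unit a's key is pressed down, in m: 0 raised, 0.005 latched, 0.009 end stop. A raised key has a spring: it gives at about 2 N and needs about 8 N for 7 mm; it is momentary and does not latch when pressed by hand. A latched key feels firm: it gives only above about 6.5 N, and pressed 3 mm farther (about 10 N in all) it unlatches, and springs up when let go.
- key_b (a joint): how far unit b's key is pressed down, in m: 0 raised, 0.005 latched, 0.009 end stop. A raised key has a spring: it gives at about 2 N and needs about 8 N for 7 mm; it is momentary and does not latch when pressed by hand. A latched key feels firm: it gives only above about 6.5 N, and pressed 3 mm farther (about 10 N in all) it unlatches, and springs up when let go.
- key_c (a joint): how far unit c's key is pressed down, in m: 0 raised, 0.005 latched, 0.009 end stop. A raised key has a spring: it gives at about 2 N and needs about 8 N for 7 mm; it is momentary and does not latch when pressed by hand. A latched key feels firm: it gives only above about 6.5 N, and pressed 3 mm farther (about 10 N in all) it unlatches, and springs up when let go.
- key_d (a joint): how far unit d's key is pressed down, in m: 0 raised, 0.005 latched, 0.009 end stop. A raised key has a spring: it gives at about 2 N and needs about 8 N for 7 mm; it is momentary and does not latch when pressed by hand. A latched key feels firm: it gives only above about 6.5 N, and pressed 3 mm farther (about 10 N in all) it unlatches, and springs up when let go.
- usb_stick: small black USB stick lying on the manifold's deck in front of the keys, 17 x 47 x 8 mm; a bystander; origin at the centre of its underside
- coil_valve: loose spare valve (black coil on a brass body), 49 x 62 x 64 mm, standing at the left end of the manifold; a bystander; origin at the centre of its underside
- dosing_pump: loose spare pump with a rounded cap, 78 x 46 x 50 mm, standing behind the manifold; a bystander; origin at the centre of its underside
- fitting: small brass and black push fitting, 19 x 16 mm and 39 mm high, standing upright in front of the manifold; a bystander; origin at the centre of its underside
- key_wallet: folding set of hex keys, 20 x 62 x 20 mm, lying in front of the manifold; a bystander; origin at the centre of its underside
- small_screwdriver: small screwdriver, 19 x 153 x 17 mm, lying behind and left of the manifold; a bystander; origin at the centre of its underside

How it is judged (in metres and radians):
On the way, in this order (a step that is already met when the one before it is completed fails the run):
1. the leftmost key is touched by the fingers while the latched key is still down (((contact force between the fingers and unit_a above 0.3 N and y of unit_a in the frame of manifold above 0.05 m) or (contact force between the fingers and unit_b above 0.3 N and y of unit_b in the frame of manifold above 0.05 m) or (contact force between the fingers and unit_c above 0.3 N and y of unit_c in the frame of manifold above 0.05 m) or (contact force between the fingers and unit_d above 0.3 N and y of unit_d in the frame of manifold above 0.05 m)) and value of joint any of key_a, key_b, key_c, key_d above 0.0035 m), for 0.02 s.
2. the second key is touched by the fingers while the latched key is still down (((contact force between the fingers and unit_a above 0.3 N and y of unit_a in the frame of manifold between 0 and 0.05 m) or (contact force between the fingers and unit_b above 0.3 N and y of unit_b in the frame of manifold between 0 and 0.05 m) or (contact force between the fingers and unit_c above 0.3 N and y of unit_c in the frame of manifold between 0 and 0.05 m) or (contact force between the fingers and unit_d above 0.3 N and y of unit_d in the frame of manifold between 0 and 0.05 m)) and value of joint any of key_a, key_b, key_c, key_d above 0.0035 m), for 0.02 s.
3. the third key is touched by the fingers while the latched key is still down (((contact force between the fingers and unit_a above 0.3 N and y of unit_a in the frame of manifold between -0.05 and 0 m) or (contact force between the fingers and unit_b above 0.3 N and y of unit_b in the frame of manifold between -0.05 and 0 m) or (contact force between the fingers and unit_c above 0.3 N and y of unit_c in the frame of manifold between -0.05 and 0 m) or (contact force between the fingers and unit_d above 0.3 N and y of unit_d in the frame of manifold between -0.05 and 0 m)) and value of joint any of key_a, key_b, key_c, key_d above 0.0035 m), for 0.02 s.
4. the rightmost key is touched by the fingers while the latched key is still down (((contact force between the fingers and unit_a above 0.3 N and y of unit_a in the frame of manifold below -0.05 m) or (contact force between the fingers and unit_b above 0.3 N and y of unit_b in the frame of manifold below -0.05 m) or (contact force between the fingers and unit_c above 0.3 N and y of unit_c in the frame of manifold below -0.05 m) or (contact force between the fingers and unit_d above 0.3 N and y of unit_d in the frame of manifold below -0.05 m)) and value of joint any of key_a, key_b, key_c, key_d above 0.0035 m), for 0.02 s.
5. the latched key has been pressed and has sprung up: all four keys are raised (value of joint each of key_a, key_b, key_c, key_d below 0.0015 m), for 0.1 s.
At the end, for the whole second after the job is handed in: all four keys stand raised (within 1.5 mm of their upper stop) and the bystanders are at rest (all of step 5 and linear speed of each of usb_stick, coil_valve, dosing_pump, fitting, key_wallet, small_screwdriver below 0.02 m/s); the robot touches nothing.
It fails at once if a raised key is pushed nearly home (over 6.5 mm) while the latched key is still down ((value of joint key_a above 0.0065 m and value of joint key_b above 0.004 m) or (value of joint key_a above 0.0065 m and value of joint key_c above 0.004 m) or (value of joint key_a above 0.0065 m and value of joint key_d above 0.004 m) or (value of joint key_b above 0.0065 m and value of joint key_a above 0.004 m) or (value of joint key_b above 0.0065 m and value of joint key_c above 0.004 m) or (value of joint key_b above 0.0065 m and value of joint key_d above 0.004 m) or (value of joint key_c above 0.0065 m and value of joint key_a above 0.004 m) or (value of joint key_c above 0.0065 m and value of joint key_b above 0.004 m) or (value of joint key_c above 0.0065 m and value of joint key_d above 0.004 m) or (value of joint key_d above 0.0065 m and value of joint key_a above 0.004 m) or (value of joint key_d above 0.0065 m and value of joint key_b above 0.004 m) or (value of joint key_d above 0.0065 m and value of joint key_c above 0.004 m)).
It fails at once if one of the loose things lying about is shoved or lifted (moved over 20 mm), or the valve or the fitting tips over (over 35 degrees) (distance of any of usb_stick, coil_valve, dosing_pump, fitting, key_wallet, small_screwdriver from where it was at the start of the episode above 0.02 m or angle between any of coil_valve, fitting's own z axis and vertical above 0.61 rad).
It also fails if it takes over 51 s, if anything falls off the work surface, if the arm or the gripper's body presses on something with over 40 N, if the wrist force passes 120 N, or if a joint passes its speed limit or range.

## Robot

A 7-joint arm with a two-finger parallel gripper is mounted at the origin on a cart in front of the work surface, level with it; the furniture and walls round the work are solid. World frame = base frame: x ahead of the robot, y to its left, z up, the work surface at z = 0. Lengths are in mm, angles in rad, forces in N, time in s.
With the tool pointing down it reaches from about 400 to 925 mm from the base axis. Payload 4.1 kg.
Tool frame: the origin (TCP) lies on the mounting face of the last link; the fingertips stand 173 mm ahead of it and the grasp point (between the pads) lies 155 mm ahead of it (tcp_to_tips is the distance from the TCP to the fingertips, in mm); z points along the fingers, y is the line along which they close (so a half turn about z gives the same grasp; the last joint's range is limited). The gripper opens to 85 mm and grips with 20 to 120 N. Pads are 22 mm wide; open, the fingers measure 114 mm over their backs; the gripper's body (76 mm by 85 mm) begins 54 mm behind the grasp point. The pads swing forward as they close: fully open they stand 13 mm farther back than shut.
Start: joints at [1.037, 0.398, 0.045, 1.537, -0.019, 1.207, -0.051], TCP at [273.832, -589.52, 404.747] pointing down, gripper open.
Joint ranges: [-2.82, 2.82], [-0.49, 2.23], [-1.37, 1.46], [0, 2.46], [-1.36, 4.5], [0.23, 2], [-2.94, 2.94]. Speed limits (rad/s): [2.57, 2.57, 3.14, 3.14, 3.14, 3.14, 3.14].

## Interface

Orientations are given as a unit quaternion [w, x, y, z].
In Python, from station import sense, get_image, finish_job, tcp_to_tips gives the robot as it stands.
- The arm moves only by the shell command python3 -m pendant 'ROWS' [OPENING]. ROWS is JSON, a list of rows, each an object with "slide": the shift along the tool's x, y, z normalised to -1 to 1, where 1 is 0.02 m, a list of three; "roll": the turn about the tool's z normalised to -1 to 1, where 1 is 5 degrees. In form: [{"slide": [dx, dy, dz], "roll": roll}, ...]. A call has 1 to 8 rows; each row shifts and turns the commanded pose from where the row before left it, along the tool's axes as they then stand; what a row does not reach is not made up. A row lasts 1/12 s, in which the tool goes at most 41.7 mm and 7.16 degrees, less where a joint would pass 70% of its speed; a pose out of reach is approached as far as the arm can. A call with a number of a shift or a turn outside -1 to 1 is refused whole. A call with a gripper value outside its range is refused whole. OPENING is the opening, from 0 (shut) to 1 (fully open), set as the call begins (- or left out, the last holds). The fingers move at their own pace and stop on an object; the grip force is fixed at half the most. Time passes only in rows, so rows that do not move let the fingers close. It gives the time, the measured TCP pose, the force, the opening and the grip force at its end, in the units of the state.
- sense(): the state, without advancing time (a new reading comes with each control period).
- get_image(name): name is "side" or "top" or "wrist"; returns a dict with "color" (480x640x3 uint8, blue, green, red), "vfov" (degrees; the focal length in pixels is half the picture's height over the tangent of half this angle, whatever the lens; pixels are square), "cx", "cy" (the principal point, pixels), "rvec" (rotation vector, rad) and "tvec" (3), from world to camera coordinates, as OpenCV has them. Camera axes: x right, y down, z forward; pixel columns grow to the right and rows downward; lengths in mm; the calibration is good to about 2 mm. A picture is of the moment at which its call begins. There is no depth.
- finish_job(): hands the job in; it is judged then, once.
The state is a dict: "time_s": time; "joint_pos": joint angles; "qd": joint speeds; "effort": joint torques, N m; "tool_pos": TCP position; "orientation": TCP orientation; "wrist_force": force on the tool from outside, world axes, zero at the start; "moment": the same for the moment, N m; "gripper_width": finger opening in mm; "gripper_force": force on a finger pad.
Only numpy, scipy, OpenCV 4.12 (cv2) and the standard library are available. Lean on these libraries where they do the work, as an engineer would, in place of code of your own. Each camera call takes 0.05 s, during which the arm holds its last target. There are 200 camera calls.

## Working session

There is one attempt and no reset: what is moved stays moved. The work goes in short steps, Python scripts to look and compute and a shell command to move; the robot and the scene stay as the last step left them, time stands still between calls to the robot, and variables do not carry over. Pictures are saved under pics/ and viewed, at most 10 in all, crops included, and the job is handed in when it is done.

```bash
mkdir -p pics
python3 - <<'E'
from station import *
import cv2
print(sense(), tcp_to_tips)
for n in ("top","side"):
    g=get_image(n); cv2.imwrite(f"pics/{n}0.png",g["color"]); print(n,{k:v for k,v in g.items() if k!="color"})
E
```

```text
{'time_s': 0.0, 'joint_pos': array([ 1.03699613,  0.3992037 ,  0.04502339,  1.53786517, -0.01868748,
        1.20687293, -0.05072296]), 'qd': array([ 0.00193866, -0.00061126,  0.00039867, -0.00165782, -0.00022109,
       -0.00131712, -0.00125303]), 'effort': array([ 2.01855355e-04, -4.75123000e+01,  1.36532195e+00, -2.54215139e+01,
        1.16732618e-02,  9.57247743e-03,  2.37478201e-05]), 'tool_pos': array([ 273.72371421, -589.24061786,  403.66195076]), 'orientation': array([-9.23454589e-04,  9.76449908e-01,  2.15742086e-01, -2.76720580e-04]), 'wrist_force': array([0.04878521, 0.74168972, 1.34538331]), 'moment': array([-0.03179113, -0.0090119 , -0.04845243]), 'gripper_force': 0.0, 'gripper_width': 85.27370300497275} 173.4
top {'vfov': 42.08024485125002, 'cx': 321.35644563838497, 'cy': 238.48709948845877, 'rvec': array([ 2.12339461, -2.16499191,  0.11548161]), 'tvec': array([358.73948917, 520.56761993, 844.95214355])}
side {'vfov': 49.03726084925907, 'cx': 316.053032473878, 'cy': 239.74199449411117, 'rvec': array([ 2.24227372, -0.54799842,  0.26978654]), 'tvec': array([-327.07998505,  419.33753659,  467.82677681])}
```

View pics/top0.png

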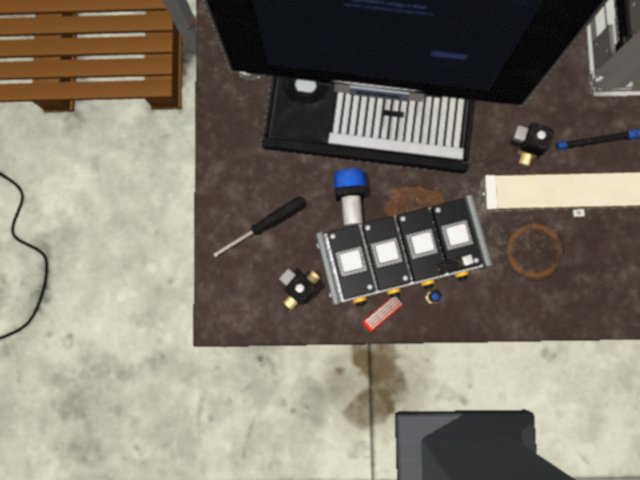

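View pics/side0.png

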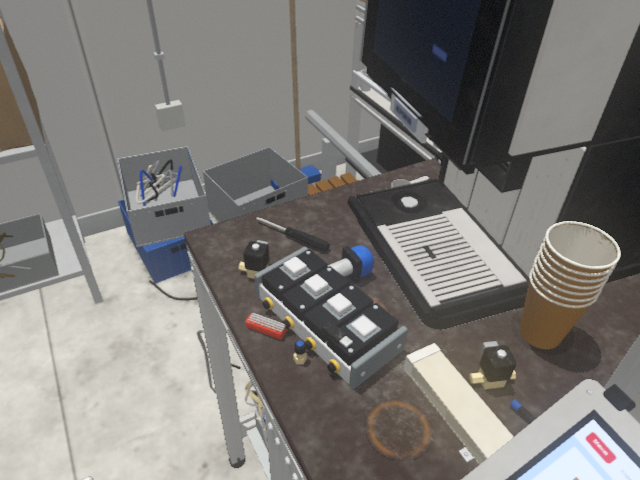

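The top view shows the keys at about (351,261), (386,252), (422,243) and (457,234). The side view has them at about (297,267), (317,285), (340,305) and (364,326). The tablet is at lower right.

```bash
cat > h.py <<'E'
import numpy as np, cv2
from station import *
def cam(g):
    f=240/np.tan(np.radians(g["vfov"]/2)); K=np.array([[f,0,g["cx"]],[0,f,g["cy"]],[0,0,1]])
    R=cv2.Rodrigues(g["rvec"])[0]; t=g["tvec"].reshape(3,1); return K,R,t
def ray(g,uv,z):
    K,R,t=cam(g); o=(-R.T@t).ravel(); d=R.T@np.linalg.inv(K)@np.array([*uv,1.]); return o+d*(z-o[2])/d[2]
def tri(g1,u1,g2,u2):
    P=[K@np.hstack([R,t]) for K,R,t in (cam(g1),cam(g2))]
    X=cv2.triangulatePoints(P[0],P[1],np.float64(u1).reshape(2,1),np.float64(u2).reshape(2,1)).ravel(); return X[:3]/X[3]
def whites(g,th,seeds,r=16):
    m=(g["color"].min(2)>th).astype(np.uint8); n,l,s,c=cv2.connectedComponentsWithStats(m)
    out=[]
    for p in seeds:
        k=[i for i in range(1,n) if s[i,4]>60 and s[i,4]<1500 and np.hypot(*(c[i]-p))<r]
        k=max(k,key=lambda i:s[i,4]) if k else None
        if k is None: out.append(None);continue
        rc=cv2.minAreaRect(np.argwhere(l==k)[:,::-1].astype(np.float32)); out.append((c[k],s[k,4],rc[1]))
    return out
E
python3 - <<'E'
from h import *
T=get_image("top");S=get_image("side")
wt=whites(T,200,[(351,261),(386,252),(422,243),(457,234)]); ws=whites(S,205,[(297,267),(317,285),(340,305),(364,326)],12)
np.set_printoptions(precision=1,suppress=True)
for a,b in zip(wt,ws):
    print(a,b)
    if a: print(ray(T,a[0],70))
    if a and b: print("tri",tri(T,a[0],S,b[0]))
E
```

```text
(array([350.8, 260.4]), np.int32(335), (17.705097198486328, 19.16031265258789)) (array([294.5, 264. ]), np.int32(180), (12.899612426757812, 16.868722915649414))
[492.4 308.6  70. ]
tri [493.3 308.3  70.5]
(array([386.6, 251.5]), np.int32(331), (17.705097198486328, 18.91777801513672)) (array([315.8, 282.3]), np.int32(198), (13.891385078430176, 17.149858474731445))
[503.6 259.8  70. ]
tri [504.4 259.5  70.5]
(array([422.3, 242.5]), np.int32(329), (17.46256446838379, 19.160314559936523)) (array([338.8, 301.7]), np.int32(222), (17.677669525146484, 14.142134666442871))
[514.9 211.   70. ]
tri [515.6 210.8  70.7]
(array([457.3, 234.1]), np.int32(329), (17.46256446838379, 18.91777801513672)) (array([363.4, 324.9]), np.int32(254), (19.091880798339844, 15.55634880065918))
[525.4 163.3  70. ]
tri [526.7 162.1  66.1]
```

Both views give tops at z≈70.5 mm spaced 50 mm, as specified. The rightmost reads about 66, so it is probably the latched one; the taps will confirm. I'll rise with fingers shut and roll 12° to align with the row.

```bash
python3 -m pendant '[{"slide":[0,0,-1],"roll":0.3},{"slide":[0,0,-1],"roll":0.3},{"slide":[0,0,-1],"roll":0.3},{"slide":[0,0,-1],"roll":0.3},{"slide":[0,0,-1],"roll":0.3},{"slide":[0,0,-1],"roll":0.3},{"slide":[0,0,-1],"roll":0.3},{"slide":[0,0,-1],"roll":0.3}]' 0; python3 -m pendant '[{"slide":[0,0,-0.7],"roll":0},{"slide":[0,0,0],"roll":0},{"slide":[0,0,0],"roll":0}]'
```

```text
time_s: 0.87
tool_pos: [273.8, -589.4, 565.5]
orientation: [-0.0, 0.994, 0.112, -0.0]
wrist_force: [0.5, 0.0, -1.5]
gripper_width: -0.3
gripper_force: 0.0
time_s: 1.12
tool_pos: [273.8, -589.5, 578.9]
orientation: [0.0, 0.994, 0.112, 0.0]
wrist_force: [-0.0, -0.2, -1.0]
gripper_width: 0.2
gripper_force: 0.0
```

```bash
python3 -m pendant '[{"slide":[1,-1,0],"roll":0},{"slide":[1,-1,0],"roll":0},{"slide":[1,-1,0],"roll":0},{"slide":[1,-1,0],"roll":0},{"slide":[1,-1,0],"roll":0},{"slide":[1,-1,0],"roll":0},{"slide":[1,-1,0],"roll":0},{"slide":[1,-1,0],"roll":0}]'; python3 -m pendant '[{"slide":[1,-1,0],"roll":0},{"slide":[1,-1,0],"roll":0},{"slide":[1,-1,0],"roll":0},{"slide":[1,-1,0],"roll":0},{"slide":[1,-1,0],"roll":0},{"slide":[1,-1,0],"roll":0},{"slide":[1,-1,0],"roll":0},{"slide":[1,-1,0],"roll":0}]'
```

```text
time_s: 1.78
tool_pos: [394.5, -396.3, 576.7]
orientation: [-0.001, 0.994, 0.113, -0.001]
wrist_force: [0.9, -1.0, 0.5]
gripper_width: -0.2
gripper_force: 0.0
time_s: 2.45
tool_pos: [514.5, -204.7, 576.7]
orientation: [-0.001, 0.994, 0.113, -0.001]
wrist_force: [0.9, -0.7, 0.9]
gripper_width: -0.0
gripper_force: 0.0
```

```bash
python3 -m pendant '[{"slide":[0.2,-1,0],"roll":0},{"slide":[0.2,-1,0],"roll":0},{"slide":[0.2,-1,0],"roll":0},{"slide":[0.2,-1,0],"roll":0},{"slide":[0.2,-1,0],"roll":0},{"slide":[0.2,-1,0],"roll":0},{"slide":[0.2,-1,0],"roll":0},{"slide":[0.2,-1,0],"roll":0}]'; python3 -m pendant '[{"slide":[0.2,-1,0],"roll":0},{"slide":[0.2,-1,0],"roll":0},{"slide":[0.2,-1,0],"roll":0},{"slide":[0.2,-1,0],"roll":0},{"slide":[0.2,-1,0],"roll":0},{"slide":[0.2,-1,0],"roll":0},{"slide":[0.2,-1,0],"roll":0},{"slide":[0,0,0],"roll":0}]'
```

```text
time_s: 3.12
tool_pos: [509.2, -42.0, 576.7]
orientation: [-0.0, 0.994, 0.113, -0.002]
wrist_force: [0.2, -0.3, 0.7]
gripper_width: 0.1
gripper_force: 0.0
time_s: 3.78
tool_pos: [504.5, 104.4, 576.9]
orientation: [-0.001, 0.993, 0.116, -0.001]
wrist_force: [-0.1, 1.1, 0.1]
gripper_width: 0.1
gripper_force: 0.0
```

```bash
python3 -m pendant '[{"slide":[0.2,-1,0],"roll":0},{"slide":[0.2,-1,0],"roll":0},{"slide":[0.2,-1,0],"roll":0},{"slide":[0.2,-1,0],"roll":0},{"slide":[0.2,-1,0],"roll":0},{"slide":[0.2,-1,0],"roll":0},{"slide":[0.2,-1,0],"roll":0},{"slide":[0.2,-1,0],"roll":0}]'; python3 -m pendant '[{"slide":[0,-1,0.5],"roll":0},{"slide":[0,-1,1],"roll":0},{"slide":[0,0,1],"roll":0},{"slide":[0,0,1],"roll":0},{"slide":[0,0,1],"roll":0},{"slide":[0,0,1],"roll":0},{"slide":[0,0,1],"roll":0},{"slide":[0,0,0],"roll":0}]'
```

```text
time_s: 4.45
tool_pos: [501.2, 262.9, 577.0]
orientation: [0.001, 0.994, 0.112, -0.001]
wrist_force: [0.2, -0.5, 0.2]
gripper_width: 0.4
gripper_force: 0.0
time_s: 5.12
tool_pos: [491.3, 299.8, 442.9]
orientation: [0.003, 0.994, 0.112, -0.005]
wrist_force: [-0.2, -0.6, -0.2]
gripper_width: -0.2
gripper_force: 0.0
```

```bash
python3 -m pendant '[{"slide":[0.15,-0.4,1],"roll":0},{"slide":[0,0,1],"roll":0},{"slide":[0,0,1],"roll":0},{"slide":[0,0,1],"roll":0},{"slide":[0,0,1],"roll":0},{"slide":[0,0,1],"roll":0},{"slide":[0,0,1],"roll":0},{"slide":[0,0,1],"roll":0}]'; python3 -m pendant '[{"slide":[0,0,0.5],"roll":0},{"slide":[0,0,0],"roll":0},{"slide":[0,0,0],"roll":0},{"slide":[0,0,0],"roll":0}]'
python3 - <<'E'
from h import *
for n in ("side","wrist"): cv2.imwrite(f"pics/{n}1.png",get_image(n)["color"])
a=cv2.imread("pics/side1.png")[200:400,200:450];b=cv2.imread("pics/wrist1.png")
cv2.imwrite("pics/c1.png",np.hstack([cv2.resize(a,(400,320)),cv2.resize(b,(400,320))]))
E
```

```text
time_s: 5.78
tool_pos: [493.6, 309.7, 288.0]
orientation: [0.0, 0.994, 0.112, 0.0]
wrist_force: [-0.5, -0.2, 0.2]
gripper_width: 0.2
gripper_force: 0.0
time_s: 6.12
tool_pos: [493.8, 310.7, 280.0]
orientation: [-0.0, 0.994, 0.112, 0.001]
wrist_force: [0.3, -0.4, 0.3]
gripper_width: 0.1
gripper_force: 0.0
```

View pics/c1.png

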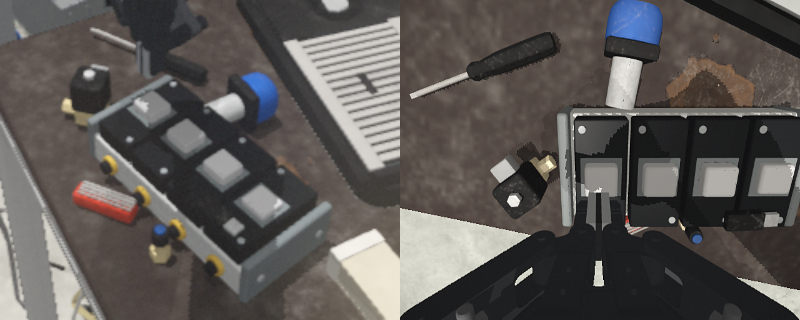

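The tips are over the leftmost key, about 36 mm above it, with no offset in view that matters. Next I'll approach to about 5 mm and then tap in small steps.

```bash
python3 -m pendant '[{"slide":[-0.05,0.1,0.8],"roll":0},{"slide":[0,0,0.7],"roll":0},{"slide":[0,0,0],"roll":0},{"slide":[0,0,0],"roll":0},{"slide":[0,0,0],"roll":0}]'; python3 -m pendant '[{"slide":[0,0,0.2],"roll":0},{"slide":[0,0,0.1],"roll":0},{"slide":[0,0,0],"roll":0},{"slide":[0,0,0],"roll":0}]'
```

```text
time_s: 6.63
tool_pos: [493.1, 308.6, 249.8]
orientation: [-0.0, 0.994, 0.113, 0.001]
wrist_force: [0.2, 0.7, 0.5]
gripper_width: 0.3
gripper_force: 0.0
time_s: 6.97
tool_pos: [493.0, 308.4, 243.2]
orientation: [-0.0, 0.994, 0.112, 0.001]
wrist_force: [0.1, 0.3, 2.1]
gripper_width: 0.0
gripper_force: 0.9
```

```bash
python3 -m pendant '[{"slide":[0,0,0.1],"roll":0},{"slide":[0,0,0],"roll":0},{"slide":[0,0,0],"roll":0},{"slide":[0,0,0],"roll":0}]'
```

```text
time_s: 7.3
tool_pos: [493.0, 308.4, 241.1]
orientation: [-0.0, 0.994, 0.112, 0.001]
wrist_force: [0.4, 0.3, 2.5]
gripper_width: -0.3
gripper_force: 1.9
```

Contact came at the raised height (2.5 N, and it gave 2 mm), so key 1 is raised. Next is key 2.

```bash
python3 -m pendant '[{"slide":[0,0,-1],"roll":0},{"slide":[0,0.5,0],"roll":0},{"slide":[0,1,0],"roll":0},{"slide":[0,1,0],"roll":0},{"slide":[0,0,0],"roll":0},{"slide":[0,0,0],"roll":0},{"slide":[0,0,0.7],"roll":0},{"slide":[0,0,0],"roll":0}]';  python3 -m pendant '[{"slide":[0,0,0.15],"roll":0},{"slide":[0,0,0.1],"roll":0},{"slide":[0,0,0],"roll":0},{"slide":[0,0,0],"roll":0},{"slide":[0,0,0],"roll":0}]'
```

```text
time_s: 7.97
tool_pos: [502.7, 259.3, 244.6]
orientation: [0.0, 0.994, 0.113, -0.002]
wrist_force: [-1.1, -0.2, -0.2]
gripper_width: 0.1
gripper_force: 0.0
time_s: 8.38
tool_pos: [503.7, 259.9, 242.1]
orientation: [-0.0, 0.994, 0.113, 0.0]
wrist_force: [-1.9, 0.3, 2.0]
gripper_width: 0.0
gripper_force: 1.4
```

```bash
python3 -m pendant '[{"slide":[0,0,0.1],"roll":0},{"slide":[0,0,0],"roll":0},{"slide":[0,0,0],"roll":0},{"slide":[0,0,0],"roll":0}]'
```

```text
time_s: 8.72
tool_pos: [504.0, 259.8, 240.0]
orientation: [-0.0, 0.994, 0.113, 0.0]
wrist_force: [-2.2, 0.2, 4.3]
gripper_width: -0.5
gripper_force: 2.3
```

Key 2 is raised too. Next is key 3.

```bash
python3 -m pendant '[{"slide":[0,0,-1],"roll":0},{"slide":[0,0.5,0],"roll":0},{"slide":[0,1,0],"roll":0},{"slide":[0,1,0],"roll":0},{"slide":[0,0,0],"roll":0},{"slide":[0,0,0],"roll":0},{"slide":[0,0,0.7],"roll":0},{"slide":[0,0,0],"roll":0}]';  python3 -m pendant '[{"slide":[0,0,0.1],"roll":0},{"slide":[0,0,0.1],"roll":0},{"slide":[0,0,0],"roll":0},{"slide":[0,0,0],"roll":0},{"slide":[0,0,0],"roll":0}]'
```

```text
time_s: 9.38
tool_pos: [514.3, 210.5, 243.7]
orientation: [0.0, 0.994, 0.113, -0.001]
wrist_force: [-0.3, 0.4, -0.5]
gripper_width: 0.4
gripper_force: 0.0
time_s: 9.8
tool_pos: [514.9, 211.1, 242.0]
orientation: [-0.0, 0.994, 0.113, 0.0]
wrist_force: [-1.1, 0.8, 3.0]
gripper_width: -0.5
gripper_force: 1.4
```

```bash
python3 -m pendant '[{"slide":[0,0,0.1],"roll":0},{"slide":[0,0,0],"roll":0},{"slide":[0,0,0],"roll":0},{"slide":[0,0,0],"roll":0}]';  python3 -m pendant '[{"slide":[0,0,-1],"roll":0},{"slide":[0,0.5,0],"roll":0},{"slide":[0,1,0],"roll":0},{"slide":[0,1,0],"roll":0},{"slide":[0,0,0],"roll":0},{"slide":[0,0,0],"roll":0},{"slide":[0,0,0.7],"roll":0},{"slide":[0,0,0],"roll":0}]';  python3 -m pendant '[{"slide":[0,0,0.1],"roll":0},{"slide":[0,0,0.1],"roll":0},{"slide":[0,0,0],"roll":0},{"slide":[0,0,0],"roll":0},{"slide":[0,0,0],"roll":0}]'
```

```text
time_s: 10.13
tool_pos: [515.2, 211.0, 240.0]
orientation: [-0.0, 0.994, 0.113, 0.0]
wrist_force: [-2.4, 0.8, 4.0]
gripper_width: -0.0
gripper_force: 2.4
time_s: 10.8
tool_pos: [525.4, 161.9, 243.8]
orientation: [0.0, 0.994, 0.113, -0.001]
wrist_force: [-1.4, -1.1, 1.0]
gripper_width: -0.2
gripper_force: 0.0
time_s: 11.22
tool_pos: [526.4, 162.1, 242.0]
orientation: [-0.0, 0.994, 0.113, 0.0]
wrist_force: [-1.6, -0.6, -0.9]
gripper_width: -0.1
gripper_force: 0.0
```

Keys 1–3 all gave at the raised height. Key 4 gives no contact where a raised key would, so it sits lower. I'll creep down.

```bash
python3 -m pendant '[{"slide":[0,0,0.1],"roll":0},{"slide":[0,0,0],"roll":0},{"slide":[0,0,0],"roll":0}]'; python3 -m pendant '[{"slide":[0,0,0.08],"roll":0},{"slide":[0,0,0],"roll":0},{"slide":[0,0,0],"roll":0},{"slide":[0,0,0],"roll":0}]'
```

```text
time_s: 11.47
tool_pos: [526.2, 161.8, 239.7]
orientation: [0.0, 0.994, 0.112, -0.0]
wrist_force: [0.3, -0.1, -0.9]
gripper_width: 0.0
gripper_force: 0.0
time_s: 11.8
tool_pos: [526.4, 162.0, 238.5]
orientation: [0.0, 0.994, 0.112, 0.0]
wrist_force: [-0.7, -0.3, 4.5]
gripper_width: -0.0
gripper_force: 2.4
```

That is firm contact about 5 mm lower, so key 4 is the latched one. I'll press it home and then lift clear.

```bash
python3 -m pendant '[{"slide":[0,0,0.1],"roll":0},{"slide":[0,0,0.1],"roll":0},{"slide":[0,0,0],"roll":0},{"slide":[0,0,0],"roll":0},{"slide":[0,0,0],"roll":0}]'
```

```text
time_s: 12.22
tool_pos: [526.5, 162.0, 235.1]
orientation: [0.0, 0.994, 0.112, 0.0]
wrist_force: [-2.9, -1.3, 9.1]
gripper_width: -0.1
gripper_force: 4.6
```

```bash
python3 -m pendant '[{"slide":[0,0,0.1],"roll":0},{"slide":[0,0,0],"roll":0},{"slide":[0,0,0],"roll":0}]'; python3 -m pendant '[{"slide":[0,0,-0.5],"roll":0},{"slide":[0,0,-1],"roll":0},{"slide":[0,0,-1],"roll":0},{"slide":[0,0,-1],"roll":0},{"slide":[0,0,-1],"roll":0},{"slide":[0,0,-1],"roll":0},{"slide":[0,0,0],"roll":0},{"slide":[0,0,0],"roll":0}]'
python3 - <<'E'
from h import *
np.set_printoptions(precision=1,suppress=True)
T=get_image("top");S=get_image("side")
cv2.imwrite("pics/s2.png",cv2.resize(S["color"][200:400,200:450],(750,600)))
wt=whites(T,200,[(351,261),(386,252),(422,243),(457,234)]); ws=whites(S,205,[(294,264),(316,282),(339,302),(363,325)],12)
for a,b in zip(wt,ws):
    print(a and a[0],b, tri(T,a[0],S,b[0]) if a and b else None)
E
```

```text
time_s: 12.47
tool_pos: [526.5, 162.2, 234.3]
orientation: [0.001, 0.994, 0.112, 0.0]
wrist_force: [-5.0, -3.0, 17.6]
gripper_width: -0.1
gripper_force: 9.2
time_s: 13.13
tool_pos: [526.5, 162.0, 342.7]
orientation: [-0.0, 0.994, 0.112, 0.001]
wrist_force: [0.0, -0.3, -1.1]
gripper_width: 0.1
gripper_force: 0.0
[350.8 260.4] (array([294.5, 264. ]), np.int32(180), (12.899612426757812, 16.868722915649414)) [493.3 308.3  70.5]
[386.6 251.4] (array([315.9, 282.3]), np.int32(199), (13.891385078430176, 17.149858474731445)) [504.5 259.5  70.5]
[422.1 243.1] (array([338.5, 301.7]), np.int32(206), (16.970561981201172, 14.142135620117188)) [515.  211.1  70.7]
[458.8 238.9] (array([359.2, 325.1]), np.int32(68), (15.55634880065918, 4.242640018463135)) [519.4 161.4  70.6]
```

View pics/s2.png

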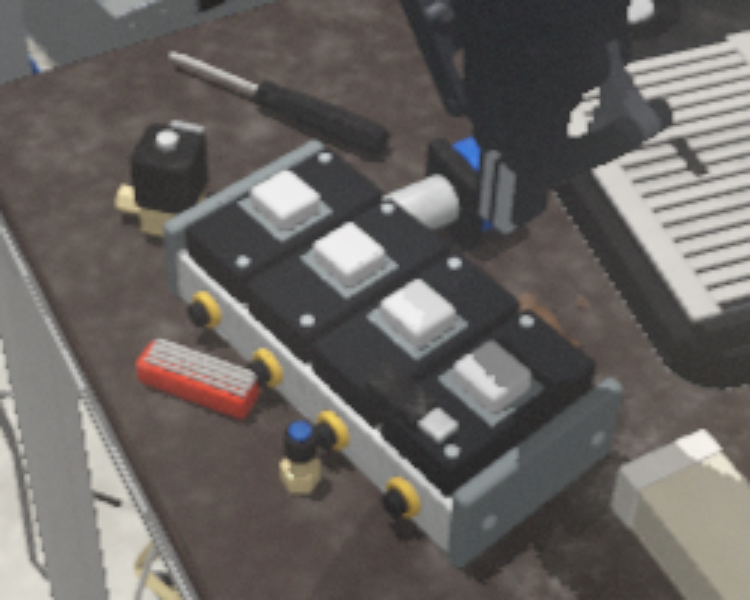

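The side crop shows all four keys standing equally high, with key 4 at crop (492,372) partly shaded by the gripper and at z≈70.6. The bystanders have not moved and the gripper is clear.

```bash
python3 -c "
from station import *
print(finish_job())"
```

```text
the job is handed in; nothing more can be done
None
```

I tapped the keys left to right, found the rightmost one latched, and pressed it home so it sprang up; all four keys stand raised, the loose items look unmoved, and the job is handed in.

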